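# Lock out the panel and show the suspect relay to the inspection camera

### The arm

A 6-joint arm with a two-finger parallel gripper is mounted at the origin on a cart in front of the work surface, level with it; the furniture and walls round the work are solid. World frame = base frame: x ahead of the robot, y to its left, z up, the work surface at z = 0. Lengths are in mm, angles in rad, forces in N, time in s.
With the tool pointing down it reaches from about 250 to 725 mm from the base axis. Payload 4 kg.
Tool frame: the origin (TCP) lies at the very end of the fingers, on their centre line; the grasp point (between the pads) lies arm.hold_point_z behind it (arm.hold_point_z is the distance from the TCP to the grasp point, in mm); z points along the fingers, y is the line along which they close (so a half turn about z gives the same grasp; the last joint's range is limited). The gripper opens to 85 mm and grips with 20 to 120 N. Pads are 22 mm wide; open, the fingers measure 114 mm over their backs; the gripper's body (76 mm by 85 mm) begins 54 mm behind the grasp point. The pads swing forward as they close: fully open they stand 13 mm farther back than shut.
Start: joints at [1.292, 0.241, 0.005, 1.335, 0, 1.571], TCP at [137.599, 480.693, 231.306] pointing down, gripper open.
Joint ranges: [-2.72, 2.72], [-1.05, 1.87], [-1.09, 1.28], [-1.99, 2.15], [-1.42, 1.44], [-3.14, 3.14]. Speed limits (rad/s): [2.79, 2.79, 3.14, 3.14, 3.14, 3.14].

### API

Orientations are given as a rotation vector (axis times angle).
In Python, from bench import get_state, imaging, arm gives the robot as it stands.
- The arm moves only by the tool servo_tool, never from a script. Its argument "targets" is a list of rows, each an object with "xyz": the shift along the tool's x, y, z in units of 0.2 m (1.0 is 0.2 m), a list of three; "rot": the turn, a rotation vector about the tool's x, y, z in units of 30 degrees (1.0 is 30 degrees), a list of three. In form: [{"xyz": [x, y, z], "rot": [rx, ry, rz]}, ...]. A call has 1 to 8 rows; each row is the pose to reach, as a shift and turn from the pose commanded when the call began, along the tool's axes at that moment; what a row does not reach only later rows make up. A row lasts 1/8 s, in which the tool goes at most 62.5 mm and 10.7 degrees, less where a joint would pass 70% of its speed; a pose out of reach is approached as far as the arm can. A call with a number of a shift or a turn outside -1 to 1 is refused whole. A call with a gripper value outside its range is refused whole. "hand" is the closure, from -1 (fully open) to 1 (shut), set as the call begins (left out, the last holds). The fingers move at their own pace and stop on an object; "force" is the grip in N (left out, the last holds). Time passes only in rows, so rows that repeat a pose let the fingers close. It gives the time, the measured TCP pose, the force, the opening and the grip force at its end, in the units of the state.
- get_state(): the state, without advancing time (a new reading comes with each control period).
- imaging.read_camera(name): name is "side" or "top"; returns the picture (400x640x3 uint8, blue, green, red); there is no depth.
- imaging.get_calibration(name): a dict with "fx", "fy", "cx", "cy" (pixels), "k1" (the pictures are not rectified: a ray, as slopes to the right and down, at radius r is drawn at 1 + k1 r^2 times it, then the intrinsics apply), "rvec" (rotation vector, rad) and "tvec" (3), from world to camera coordinates, as OpenCV has them. Camera axes: x right, y down, z forward; pixel columns grow to the right and rows downward; lengths in mm; the calibration is good to about 2 mm. A picture is of the moment at which its call begins. get_calibration takes no time and is no camera call.
- arm.finish_job(): hands the job in; it is judged then, once.
The state is a dict: "time_s": time; "q": joint angles; "joint_velocities": joint speeds; "effort": joint torques, N m; "tcp_pos": TCP position; "tool_rot": TCP orientation; "wrist_force": force on the tool from outside, world axes, zero at the start; "torque": the same for the moment, N m; "opening": finger opening in mm; "grasp_force": force on a finger pad.
Only numpy, scipy, OpenCV 4.12 (cv2) and the standard library are available. Lean on these libraries where they do the work, as an engineer would, in place of code of your own. Each camera call takes 0.05 s, during which the arm holds its last target. There are 200 camera calls.

### The job

Make the control panel safe and show me the suspect relay: turn the red isolator knob fully to OFF (white pointer to the green mark), slide the black lock-out tab fully home into the knob, and only then pull the yellow relay out of its socket. Hold it up to the inspection camera with its centre 12 cm straight in front of the ring light, tilted like the camera so that a broad face, not covered by the fingers, is square to the lens and its top is up in the picture, and finish while holding it there in the air, still and clear of everything. Do not disturb the camera, the white relays or the loose things on the bench.

Things in the scene. Friction and masses are not known exactly. Their poses are not given: they have to be found in the camera images.
- panel: steel control-panel plate, 190 x 300 x 3 mm, flat and fixed on the bench. Near rail: grey isolator with yellow top (45 mm above the bench) and terminals; far rail: three black relay sockets and a contactor (86 mm high). Origin: centre of its underside; z up, x away from the robot at yaw 0. Socket centres: x +48 mm, y -98, -50 and -2 mm; which one holds the yellow relay changes
- isolator_knob (a joint): angle (rad) of the red isolator knob about its vertical axis: 0 = OFF, the end stop, where the notch in its skirt faces the lock; it grows clockwise seen from above to 1.57 = ON (end stop). Starts near ON; turn it anticlockwise to OFF. Friction 0.05 N m, no spring
- knob_grip (a point): point on the knob's axis, at half height of its grip bar, 66 mm above the bench. The bar (44 mm long, 12 mm thick, 21 mm high: 55 to 76 mm above the bench) runs along this frame's x and turns with the knob; its end with the white pointer line is +x. Below it a notched skirt 54 mm across. z up
- isolator_lock (a joint): travel (m) of the black lock-out slide on the isolator: 0 = open, 0.014 = fully home against its stop with its tongue in the knob's notch, along the panel's -y, towards the knob. The tongue enters only with the knob within about 0.1 rad of OFF, and then blocks the knob. Friction 1.5 N, no spring
- lock_tab (a point): middle of the upright tab of the lock-out slide, 61 mm above the bench. The tab is 12 mm wide along this frame's x, 10 mm thick along y (sliding direction: -y is towards the knob) and stands from 51 to 69 mm above the bench; its centre is 55 mm from the knob's axis when open, 41 mm when home
- yellow_relay: the suspect: yellow plug-in relay, 28 (x) x 16 (y) x 35 mm (z), about 30 g, brass blades below. Origin: centre of its body's underside; z is its top. Its broad faces (yellow_relay_c0), 28 mm wide with a dark window, look along +y and -y; its narrow ends, 16 mm wide, along +x and -x: grip these to leave the broad faces free
- relay_mid (a point): centre of the yellow relay, 17.5 mm above its origin. At the start the relay stands loosely upright in its socket, underside 32 mm and top 67 mm above the bench, within a rim 5 mm high (its top 37 mm above the bench), so the upper 30 mm are free to grip; lift it over 11 mm to clear rim and blades
- white_relay_1: white relay of the same size in another socket; stays there. Origin: centre of its underside
- white_relay_2: white relay of the same size in another socket; stays there. Origin: centre of its underside
- camera_head: white head (70 x 46 x 44 mm) of the bench inspection camera, on a column, tilted down by 0.3 to 0.6 rad on a friction hinge. Origin: on the hinge, 262 mm above the bench. Its -x is the lens axis, forwards and down; the flat front of the round ring light (66 mm across) lies 60 mm from the origin along -x; y is level; z is up in its picture
- focus_point (a point): point on the lens axis 120 mm in front of the ring light's front, 180 mm from the head's hinge: where the relay's centre belongs. Same axes as camera_head
- camera_stand: fixed stand of the inspection camera: foot 120 x 104 x 12 mm, column 16 mm thick, 0.29 m high with the head. Origin: under the column, on the bench; its -x is the side the lens looks to
- yellow_screwdriver: loose screwdriver with yellow handle, 209 mm long, lying on the bench; leave alone. Origin: middle of its underside, y along it
- red_tape: loose red roll of tape, 67 mm across, 19 mm high; leave alone. Origin: centre of its underside
- screwdriver_0: loose screwdriver with red handle, 199 mm long; leave alone. Origin: middle of its underside
- plier_1: loose long-nose pliers with orange grips, 180 mm long; leave alone. Origin: middle of its underside
- terminal_2: loose orange rail terminal, 10 x 48 x 36 mm; leave alone. Origin: centre of its underside
- usb_stick: loose black memory stick, 17 x 48 x 9 mm; leave alone. Origin: centre of its underside
Things that resemble listed ones, but are neither listed nor needed, are in the scene too. There is more than one size of the yellow_relay; the job needs the smaller.

How it is judged (in metres and radians):
On the way, in this order (a step that is already met when the one before it is completed fails the run):
1. the isolator knob is at OFF (value of joint isolator_knob below 0.1 rad), for 0.2 s.
2. the lock is slid home, the knob at OFF, the relay still in its socket (value of joint isolator_knob below 0.1 rad and value of joint isolator_lock above 0.011 m and z of yellow_relay in the frame of panel below 0.04 m), for 0.2 s.
3. the yellow relay is lifted clear of its socket with the lock still home (value of joint isolator_lock above 0.011 m and contact force between yellow_relay and the fingers above 0.5 N and z of yellow_relay in the frame of panel above 0.055 m), for 0.1 s.
At the end, for the whole second after the job is handed in: Knob at OFF (0.1 rad), lock home (3 mm); the fingers hold the yellow relay by its narrow ends, still, top up, touching nothing else, its centre within 15 mm of the point 12 cm before the ring light, broad face and top within 0.2 rad of the camera's axes; white relays in place (value of joint isolator_knob below 0.1 rad and value of joint isolator_lock above 0.011 m and contact force between yellow_relay and the fingers above 0.5 N and contact force between yellow_relay_c0 and the fingers below 0.5 N and distance between relay_mid and focus_point below 0.015 m and angle between the y axis of yellow_relay and the x axis of camera_head, either way round below 0.2 rad and angle between the z axis of yellow_relay and the z axis of camera_head, either way round below 0.2 rad and angle between yellow_relay's own z axis and vertical below 1 rad and height (world z) of yellow_relay above 0.1 m and linear speed of yellow_relay below 0.02 m/s and angular speed of yellow_relay below 0.15 rad/s and contact force between yellow_relay and camera_stand below 0.05 N and contact force between yellow_relay and panel below 0.05 N and distance of each of white_relay_1, white_relay_2 from where it was at the start of the episode below 0.01 m); the arm keeps its last pose, push and grip.
It fails at once if the yellow relay is pulled out before the lock is home (z of yellow_relay in the frame of panel above 0.045 m and value of joint isolator_lock below 0.009 m).
It fails at once if the camera is knocked out of aim (distance of focus_point from where it was at the start of the episode above 0.012 m).
It fails at once if a white relay is moved by over 1 cm (distance of any of white_relay_1, white_relay_2 from where it was at the start of the episode above 0.01 m).
It fails at once if a loose thing on the bench is moved by over 2 cm (distance of any of yellow_screwdriver, red_tape, screwdriver_0, plier_1, terminal_2, usb_stick from where it was at the start of the episode above 0.02 m).
It also fails if it takes over 50 s, if anything falls off the work surface, if the arm or the gripper's body presses on something with over 40 N, if the wrist force passes 120 N, or if a joint passes its speed limit or range.

## Working session

There is one attempt and no reset: what is moved stays moved. The work goes in short steps, Python scripts to look and compute and a tool call to move; the robot and the scene stay as the last step left them, time stands still between calls to the robot, and variables do not carry over. Pictures are saved under pics/ and viewed, at most 10 in all, crops included, and the job is handed in when it is done.

Besides the shell and the picture viewer there is one more tool, called after "Request:" as name(argument=value, ...), one argument or row to a line, values as JSON. servo_tool: Moves the arm, as the interface text tells. Its arguments: {"type":"object","properties":{"targets":{"type":"array"},"hand":{"type":"number"},"force":{"type":"number"}},"required":["targets"]}

```bash
mkdir -p pics; ls; cat > s.py <<'E'
import cv2,numpy as np
from bench import get_state,imaging,arm
E
python3 - <<'E'
from s import *
s=get_state();print(s, arm.hold_point_z)
for n in("top","side"):
    cv2.imwrite(f"pics/{n}0.png",imaging.read_camera(n));print(n,imaging.get_calibration(n))
E
```

```text
pics
{'time_s': 0.0, 'q': array([ 1.29201434e+00,  2.41413102e-01,  3.70911738e-03,  1.33521067e+00,
       -1.62268753e-05,  1.57083170e+00]), 'joint_velocities': array([-1.72681972e-03, -2.41829315e-03,  2.37439419e-05, -1.85762836e-04,
       -7.87594905e-04, -5.78961442e-04]), 'effort': array([ 9.09293904e-04, -3.72314930e+01,  2.52409351e+01,  1.68378308e-02,
        8.20822152e-05,  7.15101898e-07]), 'tcp_pos': array([137.41990439, 480.07501897, 230.40714377]), 'tool_rot': array([-0.43650911, -3.11083676,  0.00329844]), 'wrist_force': array([0.48771949, 0.18212867, 0.51124459]), 'torque': array([-0.04852822, -0.03629534, -0.00196516]), 'grasp_force': 0.0, 'opening': 84.95708355333288} 18.700000000000003
top {'fx': 417.91366109202346, 'fy': 417.91366109202346, 'cx': 325.20295716195534, 'cy': 201.94775752615033, 'k1': -0.05496896893714667, 'rvec': array([ 2.17417386, -2.14179528,  0.10605464]), 'tvec': array([ -77.92559216,  562.6037054 , 1235.32750268])}
side {'fx': 420.38440239769716, 'fy': 420.38440239769716, 'cx': 316.4443012321618, 'cy': 197.85351946322078, 'k1': -0.10487489078520429, 'rvec': array([ 0.28512552, -2.52947123,  1.65319196]), 'tvec': array([ 531.75239971,  236.18003731, 1082.94207571])}
```

View pics/top0.png

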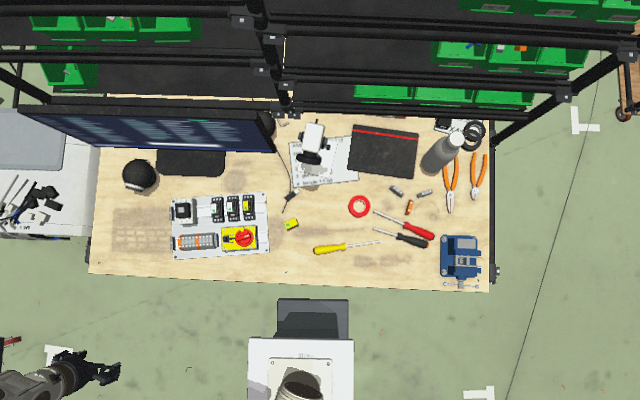

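View pics/side0.png

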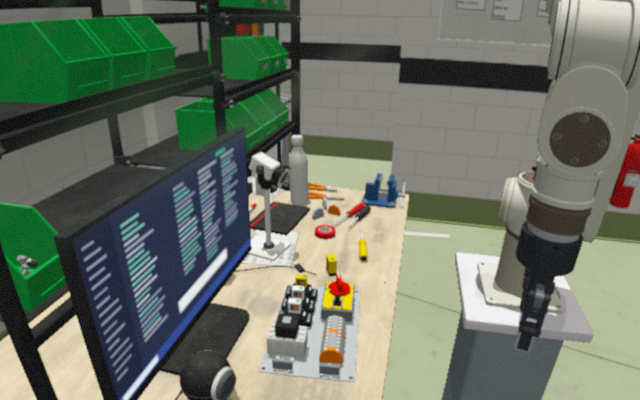

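The top view shows the panel at about (220,225), with the red knob at (243,238) on the yellow isolator. The sockets are near (217–249, 207), the camera head is at (313,130), and a decoy yellow block lies at (292,224). The side view shows the panel at (310,330) and the camera head at (268,165). Next I'll zoom in on these.

```bash
python3 - <<'E'
from s import *
t=cv2.imread("pics/top0.png");d=cv2.imread("pics/side0.png")
def crop(im,x,y,w,h,f):
    c=cv2.resize(im[y:y+h,x:x+w],None,fx=f,fy=f,interpolation=cv2.INTER_CUBIC)
    for i in range(0,w,10):
        cv2.line(c,(i*f,0),(i*f,4 if i%50 else 12),(255,0,255),1); 
        if i%20==0: cv2.putText(c,str(x+i),(i*f,20),0,.35,(255,0,255),1)
    for i in range(0,h,10):
        cv2.line(c,(0,i*f),(5,i*f),(255,0,255),1)
        if i%20==0: cv2.putText(c,str(y+i),(6,i*f+4),0,.35,(255,0,255),1)
    return c
a=crop(t,190,185,90,80,7);cv2.imwrite("pics/c1.png",a)
b=np.hstack([crop(d,260,260,100,120,4),crop(d,235,140,80,120,4)]);cv2.imwrite("pics/c2.png",b)
c=crop(t,280,110,85,85,7);cv2.imwrite("pics/c3.png",c)
E
```

```text
(no output)
```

View pics/c1.png

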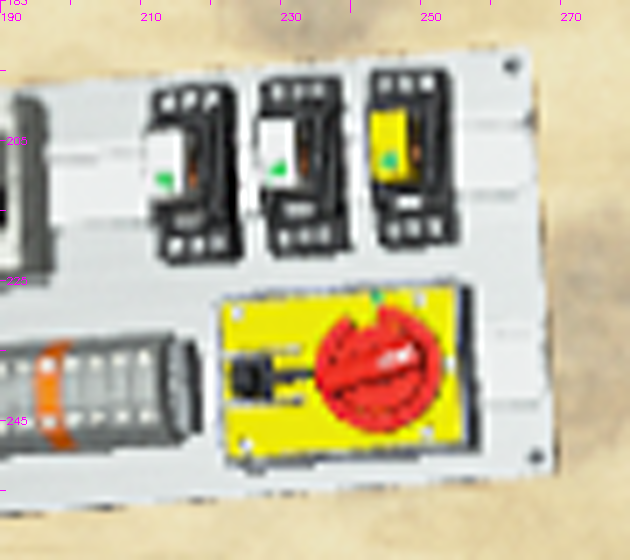

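View pics/c2.png

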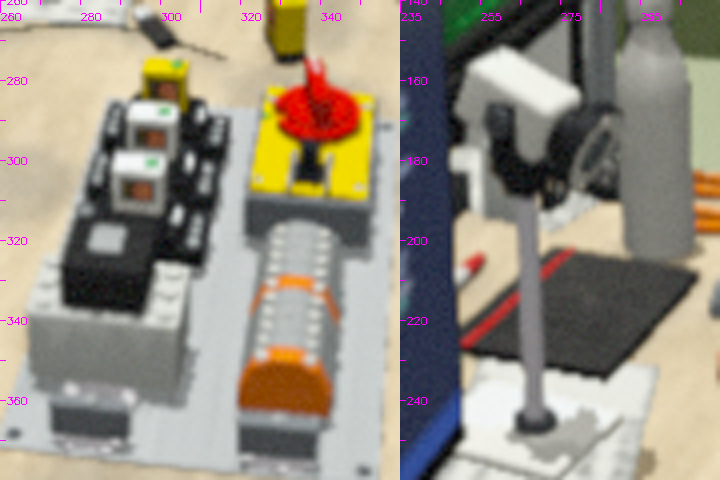

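View pics/c3.png

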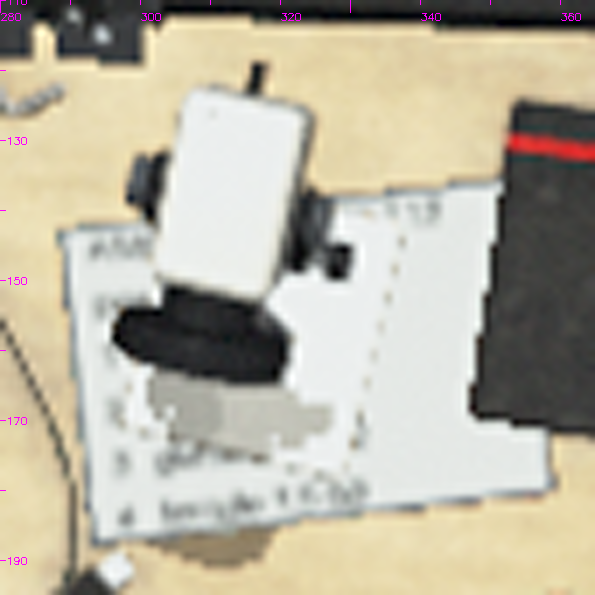

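```bash
cat > geo.py <<'E'
from s import *
from scipy.spatial.transform import Rotation as Ro
from scipy.optimize import least_squares
CAL={n:imaging.get_calibration(n) for n in("top","side")}
def proj(n,P):
    c=CAL[n];P=np.atleast_2d(P).astype(float)
    q=P@Ro.from_rotvec(c["rvec"]).as_matrix().T+c["tvec"]
    s=q[:,:2]/q[:,2:];s=s*(1+c["k1"]*(s**2).sum(1,keepdims=True))
    return s*[c["fx"],c["fy"]]+[c["cx"],c["cy"]]
def panel(p,P):
    P=np.atleast_2d(P).astype(float);R=Ro.from_euler("z",p[2]).as_matrix()
    return P@R.T+[p[0],p[1],0]
def headR(yaw,t): # z-yaw, then pitch so that -x points down by t
    return Ro.from_euler("ZY",[yaw,-t]).as_matrix()
E
python3 - <<'E'
from geo import *
z=lambda a,ox,oy,f:(np.array(a,float)+.5)/f-.5+[ox,oy]
top=z([[525,48],[553,470],[389,144],[165,163],[277,152],[378,368],[252,375]],190,185,7)
def mod(p):
    return panel(p,[[95,-150,3],[-95,-150,3],[48,-98,67],[48,-2,67],[48,-50,67],[p[3],p[4],53],[p[3],p[4]+55,69]])
f=lambda p:(proj("top",mod(p))-top).ravel()
r=least_squares(f,[450,200,0,-40,-90]);print(r.x,r.fun.reshape(-1,2).round(2))
p=r.x
P=mod(p);print("relay",P[2],"knob",P[5],"tab",P[6])
print("side check relaytop",proj("side",P[2]),"tab",proj("side",P[6]),"knobtop",proj("side",P[5]+[0,0,23]))
bar=z([[328,392],[418,352]],190,185,7)  # bar direction, solve at z 76
g=lambda q:(proj("top",[[q[0],q[1],76],[q[2],q[3],76]])-bar).ravel()
b=least_squares(g,[*P[5][:2]]*2).x;print("bar",b,"dir",np.arctan2(b[3]-b[1],b[2]-b[0]))
# head
ht=z([[185,88],[310,108],[268,300],[155,275],[201,338]],280,110,7)
hs=z([[100,45],[70,80],[180,95],[140,135],[197,150]],235,140,4)
# side order: which corners? try both sides of head
def hp(h):
    R=headR(h[2],h[3]);xo,zo=h[4],h[5]
    L=[[xo+35,23,zo+22],[xo+35,-23,zo+22],[xo-35,-23,zo+22],[xo-35,23,zo+22],[-57,0,0]]
    return np.array(L)@R.T+[h[0],h[1],262]
def hf(h):
    W=hp(h);a=(proj("top",W)-ht).ravel();s=proj("side",W)
    return np.r_[a,(s[[1,0,2,3,4]]-hs).ravel()]
h=least_squares(hf,[700,-20,0,.45,0,0],loss="soft_l1");print(h.x.round(3));print(hf(h.x).reshape(-1,2).round(1))
x=h.x;print("focus",headR(x[2],x[3])@[-180,0,0]+[x[0],x[1],262])
print("colbase side z12",proj("side",[[x[0],x[1],12]]), "meas 268.5,245")
E
```

```text
[ 4.89837207e+02  2.59661913e+02  9.40231327e-02 -4.49608127e+01
 -8.79616309e+01] [[ 0.35 -0.45]
 [ 0.23  0.48]
 [-0.1  -0.01]
 [-0.25 -0.17]
 [-0.2   0.13]
 [ 0.87 -0.15]
 [-0.86  0.14]]
relay [546.82589165 166.60123487  67.        ] knob [453.33323052 167.86767092  53.        ] tab [448.16957417 222.62474036  69.        ]
side check relaytop [[301.0762193  274.99385631]] tab [[337.45080126 293.75178251]] knobtop [[339.34829608 277.33749178]]
bar [442.00298264 186.20806089 459.21817267 149.16818716] dir -1.135724052307522
[ 7.00208e+02 -3.84670e+01 -2.06000e-01  4.56000e-01  3.37300e+00
 -1.19280e+01]
[[-0.2 -0.6]
 [ 0.1  0.4]
 [ 0.8  0.2]
 [-0.8 -0.1]
 [ 0.3  1.5]
 [-0.   2.1]
 [-1.4 -2. ]
 [ 0.1  3.4]
 [ 1.7 -1.4]
 [-2.2  0.2]]
focus [541.99434607  -5.4719134  182.75497967]
colbase side z12 [[268.06556382 245.40891496]] meas 268.5,245
```

Fit is good: yellow relay is in the rightmost socket at about (547,167), knob (453,168) at about 1.23 rad, tab (448,223), focus about (542,-5,183). First move: above the knob.

```bash
cat >> geo.py <<'E'
def down(a): 
    y=np.array([np.cos(a),np.sin(a),0]);z=np.array([0,0,-1.]);return np.c_[np.cross(y,z),y,z]
def go(xyz,R):
    s=get_state();C=Ro.from_rotvec(s["tool_rot"])
    d=C.inv().apply(np.array(xyz)-s["tcp_pos"])/200
    r=(C.inv()*Ro.from_matrix(R)).as_rotvec()/(np.pi/6)
    print("xyz",d.round(3),"rot",r.round(3),"| t",s["time_s"],"tcp",s["tcp_pos"].round(1),"q",s["q"].round(2),"F",s["wrist_force"].round(1),"open",round(s["opening"],1),round(s["grasp_force"],1))
E
python3 - <<'E'
from geo import *
go([453.3,167.9,140],down(.435))
E
```

```text
xyz [-1.948 -1.065  0.455] rot [-0.003  0.002  1.637] | t 0.1 tcp [137.4 480.1 230.5] q [1.29 0.24 0.   1.34 0.   1.57] F [0.1 0.4 0.4] open 85.3 0.0
```

Request:
servo_tool(
  targets=[
    {"xyz":[-0.25,-0.14,0],"rot":[0,0,0.2]},
    {"xyz":[-0.5,-0.27,0],"rot":[0,0,0.4]},
    {"xyz":[-0.75,-0.4,0],"rot":[0,0,0.6]},
    {"xyz":[-0.98,-0.53,0],"rot":[0,0,0.82]},
  ],
  hand=0,
)

```text
time_s: 0.6
tcp_pos: [297.8, 323.3, 231.0]
tool_rot: [-1.095, -2.945, 0.001]
wrist_force: [0.7, 0.0, 0.3]
opening: 42.4
grasp_force: 0.0
```

```bash
python3 - <<'E'
from geo import *
go([453.3,167.9,140],down(.435))
E
```

```text
xyz [-1.096 -0.08   0.455] rot [-0.001  0.     0.81 ] | t 0.6 tcp [297.8 323.3 231. ] q [ 0.83  0.12 -0.14  1.31 -0.    1.54] F [0.7 0.  0.3] open 42.4 0.0
```

Request:
servo_tool(
  targets=[
    {"xyz":[-0.27,-0.02,0.1],"rot":[0,0,0.2]},
    {"xyz":[-0.54,-0.04,0.2],"rot":[0,0,0.4]},
    {"xyz":[-0.81,-0.06,0.3],"rot":[0,0,0.6]},
    {"xyz":[-1.0,-0.08,0.455],"rot":[0,0,0.81]},
    {"xyz":[-1.0,-0.08,0.455],"rot":[0,0,0.81]},
  ],
)

```text
time_s: 1.23
tcp_pos: [437.6, 179.9, 137.5]
tool_rot: [-1.689, -2.645, 0.008]
wrist_force: [-0.2, 0.6, 0.2]
opening: 42.4
grasp_force: 0.0
```

```bash
python3 - <<'E'
from geo import *
go([453.3,167.9,59],down(.435))
im=imaging.read_camera("top");d=imaging.read_camera("side")
z=lambda m,x,y,w,h,f:cv2.resize(m[y:y+h,x:x+w],None,fx=f,fy=f,interpolation=cv2.INTER_CUBIC)
cv2.imwrite("pics/k1.png",np.hstack([z(im,190,185,100,100,4),z(d,285,240,100,100,4)]))
E
```

```text
xyz [-0.087  0.048  0.392] rot [-0.011 -0.    -0.002] | t 1.225 tcp [437.6 179.9 137.5] q [ 0.39  0.26 -0.23  1.09 -0.    1.53] F [-0.2  0.6  0.2] open 42.4 0.0
```

View pics/k1.png

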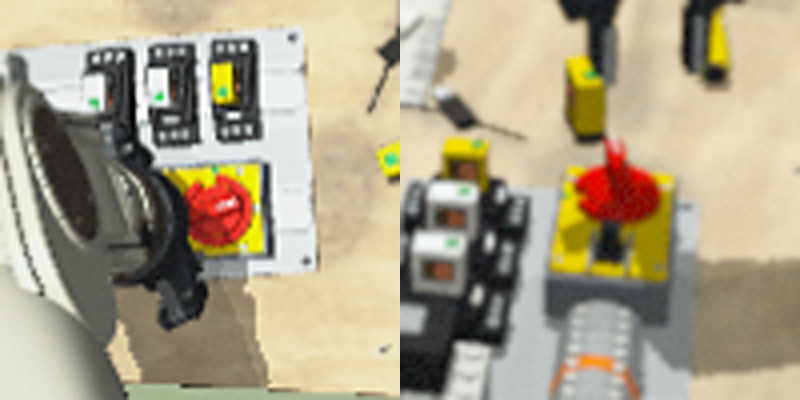

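The gripper hovers above and to the robot's side of the knob. The fingers show at about (335,255) and (360,255) in the side view, so I'll check that against projection.

```bash
python3 - <<'E'
from geo import *
s=get_state();R=Ro.from_rotvec(s["tool_rot"]).as_matrix();T=s["tcp_pos"]
for k in(-28,28):
    P=T+R@[0,k,-5];print(P.round(1),proj("side",P),proj("top",P))
E
```

```text
[412.5 170.4 144.9] [[358.05475356 254.99741239]] [[236.13476034 251.0117035 ]]
[463.2 194.2 144.8] [[334.20224567 257.70575994]] [[228.25257764 232.31079958]]
```

Request:
servo_tool(
  targets=[
    {"xyz":[-0.087,0.048,0.05],"rot":[0,0,0]},
    {"xyz":[-0.087,0.048,0.2],"rot":[0,0,0]},
    {"xyz":[-0.087,0.048,0.33],"rot":[0,0,0]},
    {"xyz":[-0.087,0.048,0.39],"rot":[0,0,0]},
    {"xyz":[-0.087,0.048,0.39],"rot":[0,0,0]},
  ],
)

```text
time_s: 1.95
tcp_pos: [454.2, 171.2, 62.0]
tool_rot: [-1.683, -2.652, 0.001]
wrist_force: [-0.6, -0.4, -0.3]
opening: 43.0
grasp_force: 0.0
```

Request:
servo_tool(
  targets=[
    {"xyz":[0,0,0],"rot":[0,0,0]},
    {"xyz":[0,0,0],"rot":[0,0,0]},
    {"xyz":[0,0,0],"rot":[0,0,0]},
    {"xyz":[0,0,0],"rot":[0,0,0]},
  ],
  hand=1,
  force=25,
)

```text
time_s: 2.45
tcp_pos: [454.2, 170.7, 63.4]
tool_rot: [1.685, 2.651, -0.0]
wrist_force: [-3.0, -1.2, 5.2]
opening: 11.0
grasp_force: 27.7
```

Request:
servo_tool(
  targets=[
    {"xyz":[0,0,0],"rot":[0,0,-0.25]},
    {"xyz":[0,0,0],"rot":[0,0,-0.5]},
    {"xyz":[0,0,0],"rot":[0,0,-0.75]},
    {"xyz":[0,0,0],"rot":[0,0,-1]},
    {"xyz":[0,0,0],"rot":[0,0,-1]},
  ],
)

```text
time_s: 3.08
tcp_pos: [455.0, 171.3, 63.4]
tool_rot: [0.943, 2.996, 0.002]
wrist_force: [-2.1, 1.1, 6.0]
opening: 11.3
grasp_force: 27.6
```

Request:
servo_tool(
  targets=[
    {"xyz":[0,0,0],"rot":[0,0,-0.25]},
    {"xyz":[0,0,0],"rot":[0,0,-0.5]},
    {"xyz":[0,0,0],"rot":[0,0,-0.75]},
    {"xyz":[0,0,0],"rot":[0,0,-0.9]},
    {"xyz":[0,0,0],"rot":[0,0,-0.9]},
  ],
)

```text
time_s: 3.7
tcp_pos: [455.3, 172.1, 63.4]
tool_rot: [0.219, 3.132, 0.004]
wrist_force: [-1.8, 1.8, 6.2]
opening: 11.0
grasp_force: 27.6
```

```bash
python3 - <<'E'
from geo import *
go([453.3,168.5,62],down(1.665)); print(get_state()["torque"])
E
```

```text
xyz [ 0.007 -0.019  0.007] rot [ 0.005  0.004 -0.446] | t 3.7 tcp [455.3 172.1  63.4] q [ 0.36  0.36 -0.31  0.9   0.    0.5 ] F [-1.8  1.8  6.2] open 11.0 27.6
[0.5182851  0.41121302 0.0797345 ]
```

Request:
servo_tool(
  targets=[
    {"xyz":[0,0,0],"rot":[0,0,-0.2]},
    {"xyz":[0,0,0],"rot":[0,0,-0.35]},
    {"xyz":[0,0,0],"rot":[0,0,-0.45]},
    {"xyz":[0,0,0],"rot":[0,0,-0.5]},
    {"xyz":[0,0,0],"rot":[0,0,-0.5]},
  ],
)

```text
time_s: 4.32
tcp_pos: [455.3, 172.5, 63.4]
tool_rot: [-0.19, 3.134, 0.006]
wrist_force: [-1.3, 3.5, 4.3]
opening: 11.3
grasp_force: 29.4
```

```bash
python3 - <<'E'
from geo import *
go([453.3,168.5,62],down(1.665)); print(get_state()["torque"])
E
```

```text
xyz [ 0.012 -0.019  0.007] rot [0.007 0.004 0.051] | t 4.325 tcp [455.3 172.5  63.4] q [ 0.36  0.36 -0.31  0.9   0.    0.24] F [-1.3  3.5  4.3] open 11.3 29.4
[ 0.79518522  0.35993059 -0.37754788]
```

Knob has reached its end stop (reaction torque rose). Release, lift, then go to the tab.

Request:
servo_tool(
  targets=[
    {"xyz":[0,0,0],"rot":[0,0,0.05]},
    {"xyz":[0,0,0],"rot":[0,0,0.05]},
    {"xyz":[0,0,-0.08],"rot":[0,0,0.05]},
    {"xyz":[0,0,-0.2],"rot":[0,0,0.05]},
    {"xyz":[0,0,-0.2],"rot":[0,0,0.05]},
  ],
  hand=0.4,
)

```text
time_s: 4.95
tcp_pos: [455.9, 171.2, 103.7]
tool_rot: [-0.152, 3.134, 0.001]
wrist_force: [0.0, -0.9, -1.1]
opening: 25.5
grasp_force: 0.0
```

```bash
python3 - <<'E'
from geo import *
go([449.6,228,100],down(.094))
E
```

```text
xyz [0.004 0.286 0.019] rot [0.006 0.005 3.006] | t 4.95 tcp [455.9 171.2 103.7] q [ 0.36  0.31 -0.25  1.   -0.    0.26] F [ 0.  -0.9 -1.1] open 25.5 0.0
```

Request:
servo_tool(
  targets=[
    {"xyz":[0,0.1,0],"rot":[0,0,0.33]},
    {"xyz":[0,0.2,0],"rot":[0,0,0.66]},
    {"xyz":[0,0.286,0],"rot":[0,0,1]},
  ],
)

```text
time_s: 5.32
tcp_pos: [448.3, 227.9, 101.1]
tool_rot: [-0.673, -3.068, 0.002]
wrist_force: [0.3, -0.8, -1.1]
opening: 25.7
grasp_force: 0.0
```

Request:
servo_tool(
  targets=[
    {"xyz":[0,0,0],"rot":[0,0,0.33]},
    {"xyz":[0,0,0],"rot":[0,0,0.66]},
    {"xyz":[0,0,0],"rot":[0,0,1]},
  ],
)

```text
time_s: 5.7
tcp_pos: [448.2, 227.4, 101.0]
tool_rot: [-1.444, -2.789, 0.003]
wrist_force: [0.6, -0.3, 0.4]
opening: 25.6
grasp_force: 0.0
```

Request:
servo_tool(
  targets=[
    {"xyz":[0,0,0],"rot":[0,0,0.33]},
    {"xyz":[0,0,0],"rot":[0,0,0.66]},
    {"xyz":[0,0,0],"rot":[0,0,1]},
    {"xyz":[0,0,0],"rot":[0,0,1]},
  ],
)

```text
time_s: 6.2
tcp_pos: [448.3, 227.4, 101.2]
tool_rot: [-2.108, -2.329, 0.003]
wrist_force: [-0.5, 0.2, -0.1]
opening: 25.5
grasp_force: 0.0
```

```bash
python3 - <<'E'
from geo import *
go([449.6,228,57],down(.094))
d=imaging.read_camera("side");t=imaging.read_camera("top")
z=lambda m,x,y,w,h,f:cv2.resize(m[y:y+h,x:x+w],None,fx=f,fy=f,interpolation=cv2.INTER_CUBIC)
cv2.imwrite("pics/l1.png",np.hstack([z(d,295,250,80,80,5),z(t,200,190,80,80,5)]))
s=get_state()
print(proj("side",[s["tcp_pos"],[449.6,226.5,69]]))
E
```

```text
xyz [0.002 0.007 0.221] rot [-0.003  0.002  0.011] | t 6.2 tcp [448.3 227.4 101.2] q [ 0.47  0.34 -0.21  1.02 -0.    1.94] F [-0.5  0.2 -0.1] open 25.5 0.0
[[337.45598729 283.02692364]
 [336.52869818 294.68228723]]
```

View pics/l1.png

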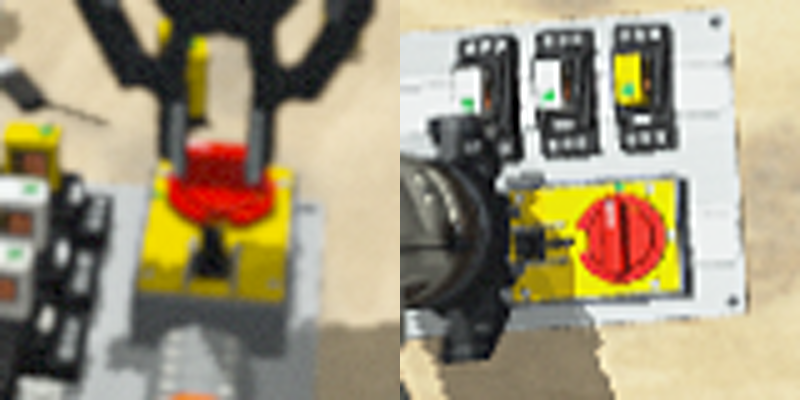

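The knob bar now points at the green mark (crop (617,187)), and the fingers straddle the tab at (210,245) in the side crop. Descend and grip.

Request:
servo_tool(
  targets=[
    {"xyz":[0,0.006,0.08],"rot":[0,0,0]},
    {"xyz":[0,0.006,0.16],"rot":[0,0,0]},
    {"xyz":[0,0.006,0.22],"rot":[0,0,0]},
    {"xyz":[0,0.006,0.22],"rot":[0,0,0]},
  ],
)

```text
time_s: 6.8
tcp_pos: [449.2, 227.5, 57.3]
tool_rot: [-2.108, -2.328, 0.004]
wrist_force: [-0.0, -0.4, 0.9]
opening: 25.4
grasp_force: 0.0
```

Request:
servo_tool(
  targets=[
    {"xyz":[0,0,0],"rot":[0,0,0]},
    {"xyz":[0,0,0],"rot":[0,0,0]},
    {"xyz":[0,0,0],"rot":[0,0,0]},
  ],
  hand=1,
  force=25,
)

```text
time_s: 7.18
tcp_pos: [448.3, 227.7, 58.4]
tool_rot: [-2.108, -2.327, 0.004]
wrist_force: [-6.1, -0.2, 1.6]
opening: 10.9
grasp_force: 25.4
```

Request:
servo_tool(
  targets=[
    {"xyz":[-0.02,0,0],"rot":[0,0,0]},
    {"xyz":[-0.04,0,0],"rot":[0,0,0]},
    {"xyz":[-0.06,0,0],"rot":[0,0,0]},
    {"xyz":[-0.075,0,0],"rot":[0,0,0]},
    {"xyz":[-0.075,0,0],"rot":[0,0,0]},
    {"xyz":[-0.075,0,0],"rot":[0,0,0]},
  ],
)

```text
time_s: 7.92
tcp_pos: [449.6, 213.7, 58.4]
tool_rot: [-2.106, -2.326, 0.002]
wrist_force: [-5.7, 2.6, 1.3]
opening: 11.0
grasp_force: 25.4
```

Request:
servo_tool(
  targets=[
    {"xyz":[-0.015,0,0],"rot":[0,0,0]},
    {"xyz":[-0.015,0,0],"rot":[0,0,0]},
    {"xyz":[-0.015,0,0],"rot":[0,0,0]},
  ],
)

```text
time_s: 8.3
tcp_pos: [449.6, 213.6, 58.4]
tool_rot: [-2.101, -2.325, -0.004]
wrist_force: [-6.5, 9.3, -0.6]
opening: 10.6
grasp_force: 25.1
```

Lock is hard against its stop. Release, lift, go to the relay.

Request:
servo_tool(
  targets=[
    {"xyz":[0.013,0,0],"rot":[0,0,0]},
    {"xyz":[0.013,0,0],"rot":[0,0,0]},
  ],
  hand=0.3,
)

```text
time_s: 8.55
tcp_pos: [452.6, 212.9, 59.0]
tool_rot: [2.108, 2.327, 0.003]
wrist_force: [0.8, 0.4, -0.0]
opening: 30.0
grasp_force: 0.0
```

Request:
servo_tool(
  targets=[
    {"xyz":[0,0,0],"rot":[0,0,0]},
    {"xyz":[0,0,-0.1],"rot":[0,0,0]},
    {"xyz":[0,0,-0.25],"rot":[0,0,0]},
    {"xyz":[0,0,-0.25],"rot":[0,0,0]},
  ],
)

```text
time_s: 9.05
tcp_pos: [453.8, 213.3, 110.8]
tool_rot: [2.109, 2.325, 0.008]
wrist_force: [-0.7, 0.1, -0.2]
opening: 29.7
grasp_force: 0.0
```

```bash
python3 - <<'E'
from geo import *
go([548.3,168.6,108],down(.094))
E
```

```text
xyz [-0.268  0.448  0.016] rot [ 0.011 -0.003  0.007] | t 9.05 tcp [453.8 213.3 110.8] q [ 0.44  0.33 -0.21  1.03 -0.    1.91] F [-0.7  0.1 -0.2] open 29.7 0.0
```

Request:
servo_tool(
  targets=[
    {"xyz":[-0.09,0.15,0],"rot":[0,0,0]},
    {"xyz":[-0.18,0.3,0],"rot":[0,0,0]},
    {"xyz":[-0.265,0.445,0.01],"rot":[0,0,0]},
    {"xyz":[-0.265,0.445,0.01],"rot":[0,0,0]},
    {"xyz":[-0.265,0.445,0.01],"rot":[0,0,0]},
  ],
  hand=-0.25,
)

```text
time_s: 9.68
tcp_pos: [544.3, 168.3, 105.3]
tool_rot: [-2.109, -2.326, 0.003]
wrist_force: [-0.5, 0.1, 0.1]
opening: 52.8
grasp_force: 0.0
```

```bash
python3 - <<'E'
from geo import *
go([548.3,168.6,43],down(.094))
d=imaging.read_camera("side");t=imaging.read_camera("top")
z=lambda m,x,y,w,h,f:cv2.resize(m[y:y+h,x:x+w],None,fx=f,fy=f,interpolation=cv2.INTER_CUBIC)
cv2.imwrite("pics/r1.png",np.hstack([z(d,270,240,80,80,5),z(t,200,180,80,80,5)]))
print(proj("side",get_state()["tcp_pos"]),proj("side",[548.3,168.6,67]))
E
```

```text
xyz [-0.     0.021  0.311] rot [-0.005  0.     0.007] | t 9.675 tcp [544.3 168.3 105.3] q [ 0.3   0.46 -0.02  1.1   0.    1.77] F [-0.5  0.1  0.1] open 52.8 0.0
[[301.9102466  261.95548337]] [[300.27925243 275.36915846]]
```

View pics/r1.png

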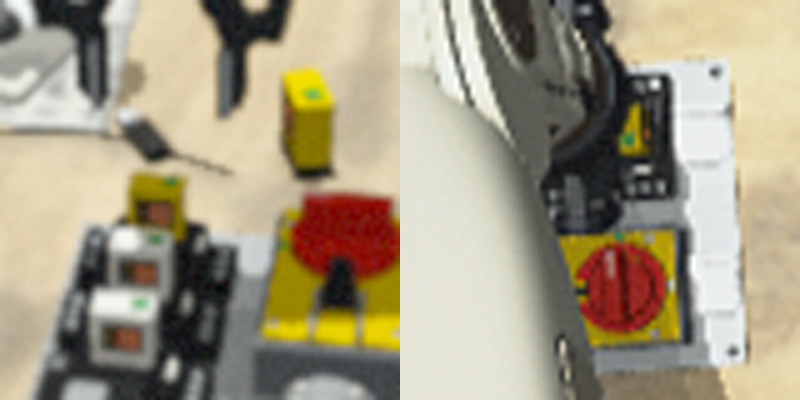

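Side crop: fingers at x≈92 and 230 straddle the relay top at (157,185). The lock tab is home beside the knob. Descend and grip.

Request:
servo_tool(
  targets=[
    {"xyz":[0,0.02,0.1],"rot":[0,0,0]},
    {"xyz":[0,0.02,0.2],"rot":[0,0,0]},
    {"xyz":[0,0.02,0.28],"rot":[0,0,0]},
    {"xyz":[0,0.02,0.31],"rot":[0,0,0]},
    {"xyz":[0,0.02,0.31],"rot":[0,0,0]},
  ],
)

```text
time_s: 10.4
tcp_pos: [548.9, 169.1, 44.1]
tool_rot: [-2.109, -2.328, 0.001]
wrist_force: [0.6, 0.0, 0.3]
opening: 53.4
grasp_force: 0.0
```

Request:
servo_tool(
  targets=[
    {"xyz":[0,0,0],"rot":[0,0,0]},
    {"xyz":[0,0,0],"rot":[0,0,0]},
    {"xyz":[0,0,0],"rot":[0,0,0]},
    {"xyz":[0,0,0],"rot":[0,0,0]},
  ],
  hand=1,
  force=30,
)

```text
time_s: 10.9
tcp_pos: [548.7, 169.1, 45.2]
tool_rot: [-2.109, -2.327, 0.0]
wrist_force: [-4.4, 1.0, 4.9]
opening: 27.4
grasp_force: 32.5
```

Request:
servo_tool(
  targets=[
    {"xyz":[0,0,-0.06],"rot":[0,0,0]},
    {"xyz":[0,0,-0.15],"rot":[0,0,0]},
    {"xyz":[0,0,-0.3],"rot":[0,0,0]},
    {"xyz":[0,0,-0.5],"rot":[0,0,0]},
    {"xyz":[0,0,-0.7],"rot":[0,0,0]},
    {"xyz":[0,0,-0.7],"rot":[0,0,0]},
  ],
)

```text
time_s: 11.65
tcp_pos: [552.6, 169.8, 189.5]
tool_rot: [2.106, 2.323, 0.014]
wrist_force: [-0.3, 0.5, -0.9]
opening: 27.2
grasp_force: 31.8
```

```bash
python3 - <<'E'
from geo import *
d=cv2.imread("pics/side0.png");t=cv2.imread("pics/top0.png")
def z(m,x,y,w,h,f,n,W=None):
    c=cv2.resize(m[y:y+h,x:x+w],None,fx=f,fy=f,interpolation=cv2.INTER_CUBIC)
    if W is not None:
        for P,col in W:
            q=((proj(n,P)-[x,y]+.5)*f-.5).round().astype(int)
            cv2.polylines(c,[q.reshape(-1,1,2)],True,col,1)
    return c
h=[700.2,-38.5,-.206,.456,3.4,-11.9];R=headR(h[2],h[3]);o=np.array([h[0],h[1],262])
a=np.linspace(0,2*np.pi,40)
ring=np.c_[0*a-60,33*np.cos(a),33*np.sin(a)]@R.T+o
box=lambda xo,zo:np.array([[xo+35,23,zo+22],[xo+35,-23,zo+22],[xo-35,-23,zo+22],[xo-35,23,zo+22]])@R.T+o
W=[(ring,(0,0,255)),(box(3.4,-11.9),(255,0,0)),(box(0,0),(0,200,0)),(np.array([o,o+R@[-60,0,0]]),(255,0,255))]
A=np.hstack([z(d,245,145,50,50,8,"side"),z(d,245,145,50,50,8,"side",W)])
B=np.hstack([z(t,288,115,50,37,8,"top")[:0], ]) if 0 else np.hstack([z(t,290,118,50,25,8,"top"),z(t,290,118,50,25,8,"top",W)])
B=np.hstack([z(t,286,118,50,50,4,"top"),z(t,286,118,50,50,4,"top",W)])
B=np.hstack([B,np.zeros((200,400,3),np.uint8)])
cv2.imwrite("pics/h1.png",np.vstack([A,B]))
E
```

```text
(no output)
```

View pics/h1.png

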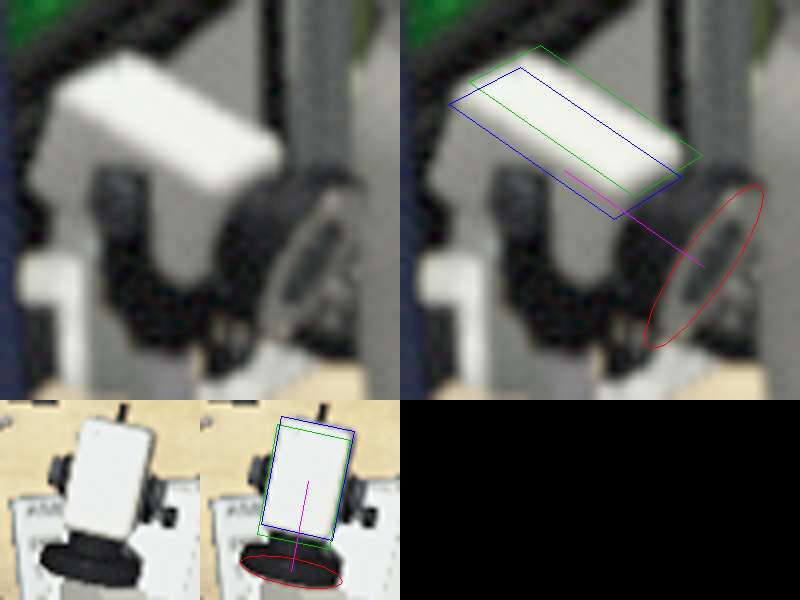

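The side crop shows the head's top edges at a slope of about 31.5°, against 34.6° in my model. The ring centre is at about (313,262) in the crop. I'll refit with these sharper points.

```bash
python3 - <<'E'
from geo import *
z=lambda a,ox,oy,f:(np.array(a,float)+.5)/f-.5+[ox,oy]
ht=z([[84,17],[156,32],[131,140],[64,125]],286,118,4)
hs=z([[128,50],[52,92],[285,148],[215,195],[313,262]],245,145,8)
rb=z([[91,187]],286,118,4)[0]
ang=np.linspace(0,2*np.pi,60)
def res(h):
    R=headR(h[2],h[3]);xo,zo=h[4],h[5];o=np.array([h[0],h[1],262])
    B=np.array([[xo+35,23,zo+22],[xo+35,-23,zo+22],[xo-35,-23,zo+22],[xo-35,23,zo+22],[-60,0,0]])@R.T+o
    ring=np.c_[0*ang-60,33*np.cos(ang),33*np.sin(ang)]@R.T+o
    rt=proj("top",ring)
    return np.r_[(proj("top",B[:4])-ht).ravel(),(proj("side",B)[[1,0,2,3,4]]-hs).ravel(),(rt[:,0].max()+rt[:,0].min())/2-rb[0],rt[:,1].max()-rb[1],(proj("side",[[h[0],h[1],12]])[0]-[268.5,245])]
for loss in("linear","soft_l1"):
    h=least_squares(res,[700,-38,-.2,.45,0,0],loss=loss);x=h.x
    print(x.round(3),res(x).reshape(-1,2).round(1).tolist())
    F=headR(x[2],x[3])@[-180,0,0]+[x[0],x[1],262];print("focus",F)
for dt in(.35,.4,.45):
    g=least_squares(lambda p:res([p[0],p[1],p[2],dt,p[3],p[4]]),[700,-38,-.2,0,0]);print(dt,g.cost,g.x.round(2))
E
```

```text
[ 6.99443e+02 -4.00470e+01 -2.22000e-01  4.02000e-01  4.59300e+00
 -4.99500e+00] [[-0.1, -0.7], [0.1, -0.3], [0.4, 0.3], [-0.6, -0.1], [-0.3, 0.2], [0.1, -0.5], [0.5, 0.7], [0.6, -0.1], [-0.4, -0.4], [0.1, 0.4], [-0.0, 0.2]]
focus [537.84356217  -3.53636288 191.62430418]
[ 6.99443e+02 -4.00280e+01 -2.23000e-01  4.03000e-01  4.60100e+00
 -5.02700e+00] [[-0.1, -0.7], [0.1, -0.2], [0.4, 0.3], [-0.7, -0.2], [-0.3, 0.2], [0.1, -0.5], [0.5, 0.7], [0.6, -0.1], [-0.4, -0.3], [0.1, 0.4], [-0.0, 0.2]]
focus [537.92260903  -3.47386421 191.46584659]
0.35 2.7934564293394697 [ 6.9947e+02 -4.0050e+01 -2.3000e-01  3.7200e+00 -4.7900e+00]
0.4 1.64727516670418 [ 6.9944e+02 -4.0050e+01 -2.2000e-01  4.5600e+00 -4.9900e+00]
0.45 2.637552544290737 [ 6.9938e+02 -4.0040e+01 -2.1000e-01  5.4400e+00 -5.2400e+00]
```

```bash
cat >> geo.py <<'E'
HR=headR(-.222,.402);TR=np.c_[np.cross(HR[:,1],-HR[:,2]),HR[:,1],-HR[:,2]]
F=np.array([539,-2.5,191.5]);TT=F+4.3*TR[:,2]
E
python3 - <<'E'
from geo import *
go(TT,TR);print(np.linalg.det(TR))
E
```

```text
xyz [-0.854 -0.144  0.007] rot [-0.461 -0.655 -2.358] | t 11.65 tcp [552.6 169.8 189.5] q [ 0.3   0.41  0.13  1.28 -0.    1.77] F [-0.3  0.5 -0.9] open 27.2 31.8
1.0000000000000002
```

Request:
servo_tool(
  targets=[
    {"xyz":[-0.2,-0.03,0],"rot":[-0.05,-0.06,-0.24]},
    {"xyz":[-0.4,-0.06,0],"rot":[-0.1,-0.13,-0.48]},
    {"xyz":[-0.6,-0.1,0],"rot":[-0.15,-0.2,-0.72]},
    {"xyz":[-0.8,-0.13,0],"rot":[-0.19,-0.27,-0.97]},
  ],
)

```text
time_s: 12.15
tcp_pos: [538.7, 6.0, 183.9]
tool_rot: [1.37, 2.636, -0.032]
wrist_force: [0.1, 0.7, -0.7]
opening: 27.5
grasp_force: 31.7
```

```bash
python3 -c "
from geo import *
go(TT,TR)"
```

```text
xyz [-0.044 -0.017 -0.012] rot [-0.286 -0.396 -1.375] | t 12.15 tcp [538.7   6.  183.9] q [ 0.07  0.24 -0.14  1.06 -0.11  1.02] F [ 0.1  0.7 -0.7] open 27.5 31.7
```

Request:
servo_tool(
  targets=[
    {"xyz":[-0.01,-0.005,0],"rot":[-0.05,-0.07,-0.23]},
    {"xyz":[-0.02,-0.01,0],"rot":[-0.1,-0.14,-0.46]},
    {"xyz":[-0.03,-0.015,0],"rot":[-0.15,-0.2,-0.7]},
    {"xyz":[-0.03,-0.015,0],"rot":[-0.2,-0.28,-0.96]},
    {"xyz":[-0.03,-0.015,0],"rot":[-0.2,-0.28,-0.96]},
  ],
)

```text
time_s: 12.78
tcp_pos: [538.7, 0.4, 184.4]
tool_rot: [0.631, 2.735, -0.054]
wrist_force: [-0.3, -0.3, 0.7]
opening: 27.2
grasp_force: 31.7
```

```bash
python3 -c "
from geo import *
go(TT,TR)"
```

```text
xyz [-0.02 -0.01 -0.01] rot [-0.089 -0.121 -0.427] | t 12.775 tcp [5.387e+02 4.000e-01 1.844e+02] q [ 0.08  0.12 -0.33  0.81 -0.13  0.51] F [-0.3 -0.3  0.7] open 27.2 31.7
```

Request:
servo_tool(
  targets=[
    {"xyz":[-0.01,-0.005,-0.005],"rot":[-0.045,-0.06,-0.21]},
    {"xyz":[-0.02,-0.01,-0.01],"rot":[-0.09,-0.12,-0.425]},
    {"xyz":[-0.02,-0.01,-0.01],"rot":[-0.09,-0.12,-0.425]},
    {"xyz":[-0.02,-0.01,-0.01],"rot":[-0.09,-0.12,-0.425]},
  ],
)

```text
time_s: 13.28
tcp_pos: [542.3, -2.6, 188.3]
tool_rot: [0.306, 2.723, -0.06]
wrist_force: [1.4, -0.0, 0.1]
opening: 27.1
grasp_force: 31.7
```

```bash
python3 - <<'E'
from geo import *
go(TT,TR)
d=imaging.read_camera("side");t=imaging.read_camera("top")
s=get_state();R=Ro.from_rotvec(s["tool_rot"]).as_matrix();C=s["tcp_pos"]+R@[0,0,-4.3]
print("centre",C,proj("side",C),proj("top",C))
def z(m,x,y,w,h,f,n):
    c=cv2.resize(m[y:y+h,x:x+w],None,fx=f,fy=f,interpolation=cv2.INTER_CUBIC)
    box=np.array([[i,j,k] for k in(-17.5,17.5) for i,j in((-8,-14),(8,-14),(8,14),(-8,14))])@R.T+C
    q=((proj(n,box)-[x,y]+.5)*f-.5).round().astype(int).reshape(2,-1,1,2)
    c2=c.copy();cv2.polylines(c2,list(q),True,(255,0,255),1)
    return np.vstack([c,c2])
cv2.imwrite("pics/f1.png",np.hstack([z(d,245,145,100,75,4,"side"),z(t,270,120,80,60,5,"top")]))
E
```

```text
xyz [ 0.009 -0.003  0.001] rot [ 0.002  0.001 -0.004] | t 13.275 tcp [542.3  -2.6 188.3] q [ 0.05  0.07 -0.4   0.71 -0.11  0.26] F [ 1.4 -0.   0.1] open 27.1 31.7
centre [540.69287403  -2.11616667 192.23551169] [[318.97739974 200.22404485]] [[298.84106569 203.45798012]]
```

View pics/f1.png

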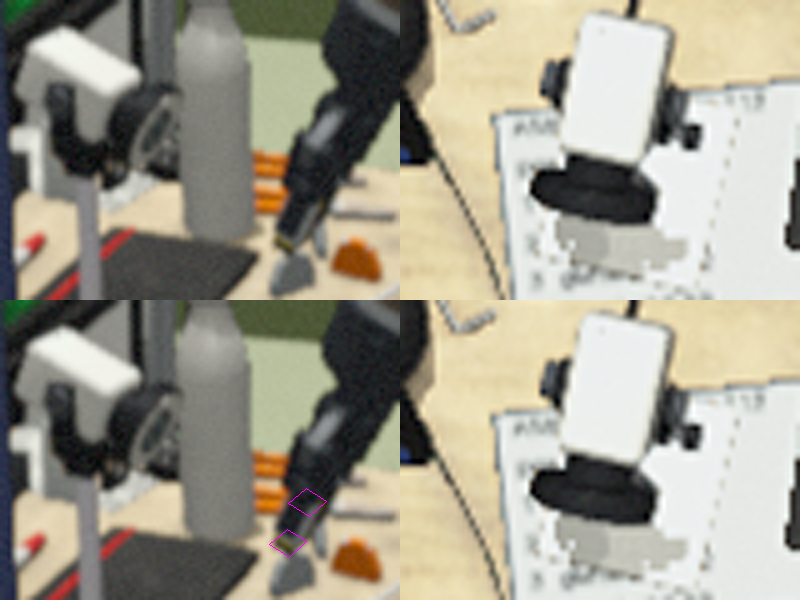

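The side view shows the relay in the fingers exactly where predicted: its underside is at crop (285,242), with nothing touching it. A small final trim, settle, then hand in.

Request:
servo_tool(
  targets=[
    {"xyz":[0.008,-0.003,0],"rot":[0,0,0]},
    {"xyz":[0.008,-0.003,0],"rot":[0,0,0]},
    {"xyz":[0.008,-0.003,0],"rot":[0,0,0]},
    {"xyz":[0.008,-0.003,0],"rot":[0,0,0]},
    {"xyz":[0.008,-0.003,0],"rot":[0,0,0]},
    {"xyz":[0.008,-0.003,0],"rot":[0,0,0]},
  ],
)

```text
time_s: 14.12
tcp_pos: [540.3, -2.9, 187.6]
tool_rot: [0.303, 2.723, -0.061]
wrist_force: [-0.3, -0.5, 0.4]
opening: 27.6
grasp_force: 31.7
```

```bash
python3 -c "
from geo import *
go(TT,TR);print(abs(get_state()['joint_velocities']).max());print(arm.finish_job())"
```

```text
xyz [-0.001  0.     0.001] rot [0.002 0.002 0.001] | t 14.125 tcp [540.3  -2.9 187.6] q [ 0.05  0.07 -0.41  0.71 -0.11  0.25] F [-0.3 -0.5  0.4] open 27.6 31.7
0.000731060632503124
the job is handed in; nothing more can be done
None
```

The job is handed in, with no pass or fail result returned: the knob is at OFF, the lock was pushed to its stop, and the yellow relay is held still within about 1 mm of my estimate of the inspection point (itself measured from the camera images).

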